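# Stand a fragile lattice print on the curing turntable

## Task

Take the tall lattice sleeve out of its slanted drain cradle, gripping it softly (no more than about 40 N a finger: it is thin-walled), and set it down gently, without dropping or pressing it, upright on the curing station's turntable, wholly inside the ring line around the middle. Then, with the sleeve standing there on its own, press the station's start button fully down and let it go. Leave the other print in its cradle and everything else on the table where it is.

Things in the scene. Friction and masses are not known exactly. Their poses are not given: they have to be found in the camera images.
- sleeve: The tall print: white lattice tube 36 mm in diameter, 110 mm long, about 60 g; upper 32 mm a plain solid collar, open at the top. Origin at the centre of its foot face, z along its length towards the collar. At the start it leans 35 degrees from vertical in one of two equal cradles, collar end towards the cradle's -x; the upper 50 mm stand clear of the cradle.
- cradle_a_seat (a point): Centre of the foot plate on which the sleeve stands in its fixed grey cradle, 45 mm above the table. Axes level: the sleeve's axis is (-sin 35, 0, cos 35) in them, leaning roughly towards the robot. A V-shaped rest backs the lower 58 mm of the print on its lower side. Steel base 140 (x) x 90 x 10 mm, its centre 25 mm towards -x from here.
- plug: The other print, to be left alone: short white solid plug, 36 mm in diameter and 80 mm long with a domed end and three thin grey bands, leaning in the same way in the second, equal cradle. Origin at the centre of its foot face, z along its length.
- cradle_a: The fixed cradle that holds the sleeve, as a whole. Origin at the middle of the underside of its base, 25 mm towards -x of cradle_a_seat and 45 mm below it.
- cradle_b: The second cradle, equal to the first, which holds the plug. Origin at the middle of the underside of its base. Fixed.
- station: Curing station: fixed black housing 250 (x) x 190 (y) x 60 mm high, origin at the centre of its underside. On top a turntable (aluminium disc 120 mm in diameter, 12 mm thick, does not turn) centred 15 mm towards +x; two black lamp columns 22 mm square, tops 195 mm above the table, at x 108 mm, y +-78 mm; start button near the -x edge.
- plate_centre (a point): Centre of the turntable's top face, 72 mm above the table, axes as the station's. A thin dark ring line of 40 mm radius is drawn around it on the disc.
- start_top (a point): Centre of the top of the start button, grey, 24 mm in diameter, on the station's top near its -x edge, 118 mm from the turntable's centre; it moves straight down.
- start (a joint): Travel of the start button in m: 0 is up, 0.005 is fully down; a spring of 4 N returns it.
- scraper: Spatula with a black handle lying flat, 170 mm long. Leave it.
- clip: Small white U-shaped printed bracket, 50 x 22 x 24 mm high, standing on the table. Leave it.
- rinse: Clear bottle, 60 mm in diameter, 160 mm high. Leave it.
- beaker: Clear plastic beaker, 64 mm in diameter, 85 mm high. Leave it.
- brush: Brush lying flat, 160 mm long. Leave it.
- pot: Small grey pot with a black cap, 56 mm in diameter, 50 mm high. Leave it.

How it is judged:
By the outcome, as a careful person would: the job done as asked, in the order asked, and still so for the second after the job is handed in, with the robot touching nothing.
It also fails if it takes over 56 s, if anything falls off the work surface, if the arm or the gripper's body presses on something with over 40 N, if the wrist force passes 120 N, or if a joint passes its speed limit or range.

## Robot

A 6-joint arm with a two-finger parallel gripper is mounted at the origin on the work surface. World frame = base frame: x ahead of the robot, y to its left, z up, the work surface at z = 0. Lengths are in m, angles in degrees, forces in N, time in s.
With the tool pointing down it reaches from about 0.25 to 0.8 m from the base axis. Payload 8.5 kg.
Tool frame: the origin (TCP) lies midway between the tips of the shut fingers; the grasp point (between the pads) lies 19 mm behind it; z points along the fingers, y is the line along which they close (so a half turn about z gives the same grasp; the last joint's range is limited). The gripper opens to 85 mm and grips with 20 to 120 N. Pads are 22 mm wide; open, the fingers measure 114 mm over their backs; the gripper's body (76 mm by 85 mm) begins 54 mm behind the grasp point. The pads swing forward as they close: fully open they stand 13 mm farther back than shut.
Start: joints at [67.724, 13.648, -0.773, 75.585, 0, 90], TCP at [0.199, 0.486, 0.231] pointing down, gripper open.
Joint ranges: [-152.45, 152.45], [-59.26, 108.67], [-65.41, 83.53], [-104.44, 129.93], [-82.83, 76.93], [-180, 180]. Speed limits (degrees/s): [127.2, 127.2, 159.86, 180, 180, 180].

## Interface

Orientations are given as [roll, pitch, yaw] about the fixed x, y, z axes, in that order (R = Rz(yaw) Ry(pitch) Rx(roll)).
In Python, from plant import * gives the robot as it stands.
- The arm moves only by the tool arm_command, never from a script. Its argument "increments" is one flat list of numbers, 5 for each row, row after row: the finger opening in m, from 0 to 0.0854, then the shift along the tool's x, y, z in m, then the turn about the tool's z in rad. In form: [fingers, dx, dy, dz, roll, fingers, dx, dy, dz, roll, ...]. A call has 1 to 8 rows; each row is the pose to reach, as a shift and turn from the pose commanded when the call began, along the tool's axes at that moment; what a row does not reach only later rows make up. A row lasts 1/12 s, in which the tool goes at most 41.7 mm and 7.16 degrees, less where a joint would pass 70% of its speed; a pose out of reach is approached as far as the arm can. A call with a gripper value outside its range is refused whole. The fingers move at their own pace and stop on an object; "newtons" is the grip in N (left out, the last holds). Time passes only in rows, so rows that repeat a pose let the fingers close. It gives the time, the measured TCP pose, the force, the opening and the grip force at its end, in the units of the state.
- sense(): the state, without advancing time (a new reading comes with each control period).
- get_image(name): name is "side" or "top" or "wrist"; returns a dict with "image" (400x640x3 uint8, red, green, blue), "fovy" (degrees; the focal length in pixels is half the picture's height over the tangent of half this angle, whatever the lens; pixels are square), "cx", "cy" (the principal point, pixels), "rvec" (rotation vector, rad) and "tvec" (3), from world to camera coordinates, as OpenCV has them; the wrist camera has in their place "T_tool_cam" (4x4, takes a point from camera to tool coordinates, whose origin is the TCP and whose axes are the flange's). Camera axes: x right, y down, z forward; pixel columns grow to the right and rows downward; lengths in m; the calibration is good to about 2 mm. A picture is of the moment at which its call begins: read the wrist's pose just before it. There is no depth.
- close_job(): hands the job in; it is judged then, once.
The state is a dict: "clock": time; "joints": joint angles; "joint_vel": joint speeds; "tau": joint torques, N m; "ee_pos": TCP position; "orientation": TCP orientation; "contact_force": force on the tool from outside, world axes, zero at the start; "torque": the same for the moment, N m; "gripper_width": opening from 0.0 (shut) to 1.0 (fully open); "grip_force": force on a finger pad.
Only numpy, scipy, OpenCV 4.12 (cv2) and the standard library are available. Lean on these libraries where they do the work, as an engineer would, in place of code of your own. Each camera call takes 0.05 s, during which the arm holds its last target. There are 200 camera calls.

## Working session

There is one attempt and no reset: what is moved stays moved. The work goes in short steps, Python scripts to look and compute and a tool call to move; the robot and the scene stay as the last step left them, time stands still between calls to the robot, and variables do not carry over. Pictures are saved under pics/ and viewed, at most 10 in all, crops included, and the job is handed in when it is done.

Besides the shell and the picture viewer there is one more tool, called after "Call:" by a JSON object that holds its "op" and its "data", one argument or row to a line. arm_command: Moves the arm, as the interface text tells. Its arguments: {"type":"object","properties":{"increments":{"type":"array","items":{"type":"number"}},"newtons":{"type":"number"}},"required":["increments"]}

```bash
ls; mkdir -p pics; python3 - <<'E'
from plant import *
import cv2
s=sense();print(s)
for n in("side","top"):
    d=get_image(n);cv2.imwrite(f"pics/{n}0.png",d["image"][:,:,::-1]);print({k:v for k,v in d.items() if k!="image"})
E
```

```text
pics
{'clock': 0.0, 'joints': array([ 6.77227359e+01,  1.36812160e+01, -8.16011935e-01,  7.55836651e+01,
       -5.72497729e-04,  9.00005000e+01]), 'joint_vel': array([-0.03520792, -0.0264146 ,  0.01933838,  0.13393377,  0.00475342,
       -0.03917917]), 'tau': array([ 1.92953048e-03, -5.38786876e+01,  3.46441948e+01,  1.80227350e-02,
        1.86673715e-04, -1.62052311e-05]), 'ee_pos': array([0.19887203, 0.48544063, 0.23068157]), 'orientation': array([-1.79919107e+02,  5.73203131e-04,  1.57722237e+02]), 'contact_force': array([ 0.95596473,  0.25420597, -0.75345428]), 'torque': array([-0.05408085,  0.0175692 , -0.02155445]), 'grip_force': 0.0, 'gripper_width': 1.0009475365198965}
{'fovy': 50.238052462883644, 'cx': 314.7093188865278, 'cy': 205.92421577787462, 'rvec': array([ 2.44052852, -0.24811716,  0.06240487]), 'tvec': array([-0.42168498,  0.11076341,  1.26486558])}
{'fovy': 56.15559075671956, 'cx': 314.1587840015233, 'cy': 196.06640015462943, 'rvec': array([ 2.13391419, -2.13358339,  0.20767428]), 'tvec': array([-0.00518253,  0.43383465,  0.96971238])}
```

View pics/side0.png

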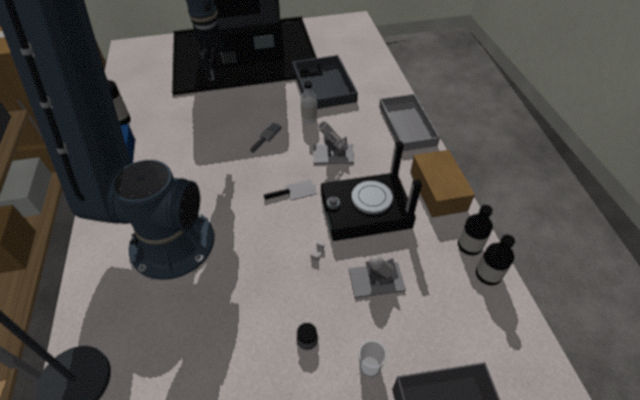

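View pics/top0.png

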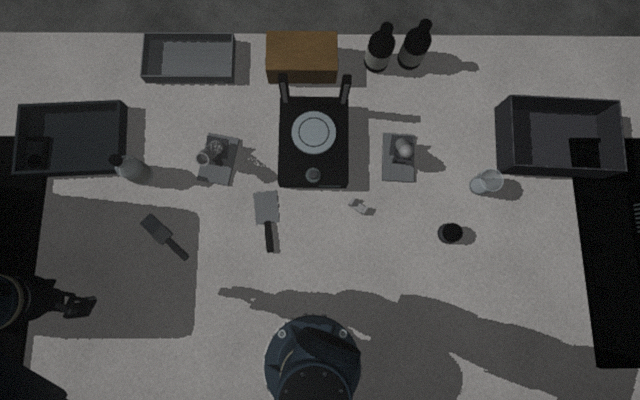

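The side view shows the sleeve's cradle at about (333,145) and the station at (370,205). In the top view the sleeve is at (215,155), the turntable at (314,131) and the button at (313,174). I'll enlarge both.

```bash
python3 - <<'E'
import cv2,numpy as np
def crop(n,x,y,w,h,k):
    im=cv2.imread(f"pics/{n}0.png")[y:y+h,x:x+w]
    im=cv2.resize(im,None,fx=k,fy=k,interpolation=cv2.INTER_CUBIC);im=cv2.convertScaleAbs(im,alpha=1.7,beta=10)
    for i in range(0,w,10):
        cv2.line(im,(i*k,0),(i*k,6 if i%20 else 12),(0,255,255),1)
        if i%20==0: cv2.putText(im,str(x+i),(i*k,22),0,.35,(0,255,255),1)
    for i in range(0,h,10):
        cv2.line(im,(0,i*k),(6 if i%20 else 12,i*k),(0,255,255),1)
        if i%20==0: cv2.putText(im,str(y+i),(12,i*k+4),0,.35,(0,255,255),1)
    return im
a=np.hstack([crop("side",300,110,60,60,6),crop("top",190,125,60,60,6)])
b=np.hstack([crop("side",310,140,120,100,3),crop("top",270,65,90,100+0,3)])
b2=np.zeros((300,720,3),np.uint8); b2[:, :b.shape[1]]=b[:, :720]
cv2.imwrite("pics/c1.png",a)
c=np.hstack([crop("side",315,140,110,105,3),crop("top",270,95,85,105,3)])
cv2.imwrite("pics/c2.png",c);print(a.shape,c.shape)
E
```

```text
(360, 720, 3) (315, 585, 3)
```

View pics/c1.png

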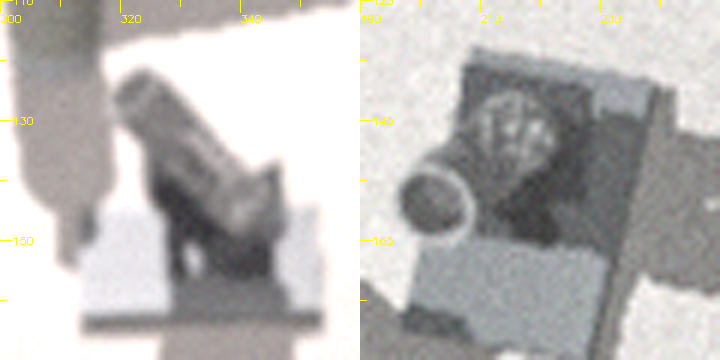

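View pics/c2.png

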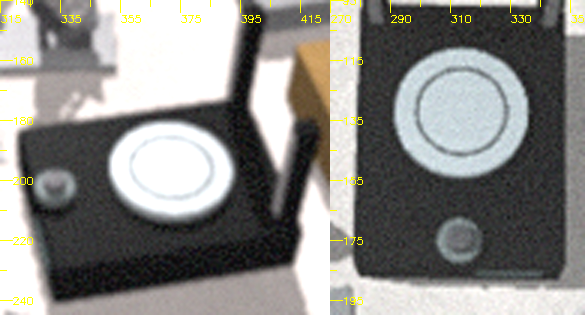

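The collar rim centre is at about side (322,124) and top (202.8,158.5). The disc centre is at side (372.3,197) and top (313.7,132.3). The button is at side (333.4,201.7) and top (313,174.7). Base corners in the top view are (208.7,133), (240,139), (230,184) and (197.5,179).

```bash
cat > h.py <<'E'
from plant import *
import cv2,numpy as np
def cam(d):
    f=d["image"].shape[0]/2/np.tan(np.radians(d["fovy"]/2))
    K=np.array([[f,0,d["cx"]],[0,f,d["cy"]],[0,0,1]])
    if "rvec" in d: R=cv2.Rodrigues(d["rvec"])[0];t=d["tvec"].reshape(3,1)
    else:
        from scipy.spatial.transform import Rotation as Ro
        s=d["s"];T=np.eye(4);T[:3,:3]=Ro.from_euler("xyz",s["orientation"],degrees=True).as_matrix();T[:3,3]=s["ee_pos"]
        M=np.linalg.inv(T@d["T_tool_cam"]);R=M[:3,:3];t=M[:3,3:]
    return K@np.hstack([R,t])
def tri(Ps,uvs):
    A=np.vstack([np.r_[[u*P[2]-P[0]],[v*P[2]-P[1]]] for P,(u,v) in zip(Ps,uvs)])
    X=np.linalg.svd(A)[2][-1];X=X[:3]/X[3]
    e=[np.linalg.norm((P@np.r_[X,1])[:2]/(P@np.r_[X,1])[2]-uv) for P,uv in zip(Ps,uvs)]
    return X,np.round(e,1)
def onz(P,uv,z):
    u,v=uv;A=np.array([u*P[2]-P[0],v*P[2]-P[1]])
    return np.linalg.solve(A[:,:2],-A[:,2]*z-A[:,3])
def proj(P,X): q=P@np.r_[X,1];return q[:2]/q[2]
E
python3 - <<'E'
from h import *
np.set_printoptions(precision=4,suppress=True)
Ps=cam(get_image("side"));Pt=cam(get_image("top"))
for n,a,b in(("rim",(321.8,124.2),(202.8,158.5)),("disc",(372.3,197),(313.7,132.3)),("btn",(333.4,201.7),(313,174.7))):
    print(n,*tri([Ps,Pt],[a,b]))
c=[onz(Pt,p,.01) for p in((208.7,133),(240,139.2),(230,184.2),(197.5,179.2))]
print(np.array(c),np.mean(c,0))
c=[onz(Ps,p,.01) for p in((314,163.5),(353.5,162.5))]
print(c)
E
```

```text
rim [0.5091 0.2691 0.1407] [0.1 0.2]
disc [ 0.6055 -0.0036  0.0655] [0.3 0.5]
btn [ 0.4865 -0.0016  0.0712] [0.3 0.5]
[[0.6211 0.2943]
 [0.603  0.2049]
 [0.4723 0.2281]
 [0.4863 0.3188]] [0.5457 0.2615]
[array([0.4729, 0.2281]), array([0.6052, 0.2041])]
```

```bash
cat >> h.py <<'E'
from scipy.spatial.transform import Rotation as Ro
def to(p,yaw=None):
    s=sense();R=Ro.from_euler("xyz",s["orientation"],degrees=True).as_matrix()
    d=R.T@(np.array(p)-s["ee_pos"]);r=0 if yaw is None else -np.radians((yaw-s["orientation"][2]+180)%360-180)
    print("pos",s["ee_pos"].round(4),"rpy",s["orientation"].round(2),"inc",d.round(4),"turn",round(r,4),"dist",np.linalg.norm(d).round(3),"t",round(s["clock"],2),"joints",s["joints"].round(0))
E
python3 - <<'E'
from h import *
d=get_image("wrist");print(d["T_tool_cam"].round(3),d["fovy"],d["cx"],d["cy"])
to((0.517,0.267,.231),169.8)
E
```

```text
[[ 0.001 -0.96  -0.279  0.071]
 [ 1.     0.001  0.     0.001]
 [-0.    -0.279  0.96  -0.143]
 [ 0.     0.     0.     1.   ]] 62.91574829144527 318.7085037747078 200.25716709771257
pos [0.1989 0.4856 0.231 ] rpy [-179.95   -0.    157.72] inc [-0.3772 -0.0817  0.    ] turn -0.2108 dist 0.386 t 0.25 joints [68. 14. -1. 76.  0. 90.]
```

Call:
{"op": "arm_command", "data": {
  "increments": [0.085,-0.377,-0.082,0,-0.211,0.085,-0.377,-0.082,0,-0.211,0.085,-0.377,-0.082,0,-0.211,0.085,-0.377,-0.082,0,-0.211,0.085,-0.377,-0.082,0,-0.211,0.085,-0.377,-0.082,0,-0.211,0.085,-0.377,-0.082,0,-0.211,0.085,-0.377,-0.082,0,-0.211],
  "newtons": 25
}}

```text
clock: 0.92
ee_pos: [0.4716, 0.2976, 0.2314]
orientation: [180.0, 0.0, 169.8]
contact_force: [1.1, 1.0, 0.4]
gripper_width: 0.994
grip_force: 0.0
```

```bash
python3 - <<'E'
from h import *
to((0.517,0.267,.231),169.8)
s=sense();d=get_image("wrist");d["s"]=s;P=cam(d)
cv2.imwrite("pics/w1.png",d["image"][:,:,::-1]);np.save("P1.npy",P)
for n,X in (("rim",(.509,.269,.138)),("basec",(.5457,.2615,.01)),("seat",(.570,.257,.045))): print(n,proj(P,X).round(0))
E
```

```text
pos [0.4716 0.2976 0.2314] rpy [1.7999e+02 1.0000e-02 1.6981e+02] inc [-0.0501 -0.0221  0.0004] turn 0.0002 dist 0.055 t 0.92 joints [32. 17.  4. 77. -0. 42.]
rim [290. 254.]
basec [299. 236.]
seat [297. 269.]
```

View pics/w1.png

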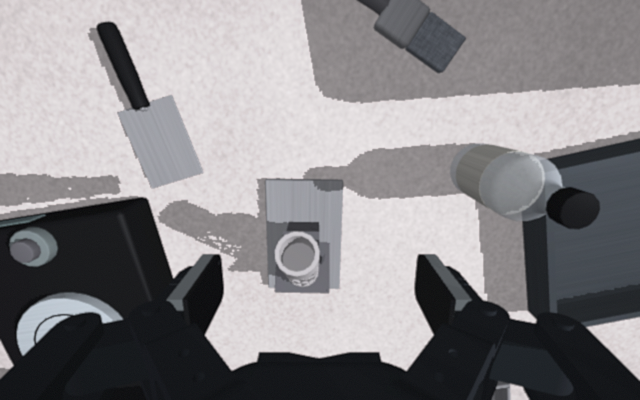

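Call:
{"op": "arm_command", "data": {
  "increments": [0.085,-0.05,-0.022,0,0,0.085,-0.05,-0.022,0,0,0.085,-0.05,-0.022,0,0]
}}

```text
clock: 1.22
ee_pos: [0.5178, 0.2667, 0.2306]
orientation: [-180.0, 0.0, 169.6]
contact_force: [-0.7, 0.8, -0.3]
gripper_width: 1.0
grip_force: 0.0
```

```bash
python3 - <<'E'
from h import *
to((0.517,0.267,.231),169.8)
s=sense();d=get_image("wrist");d["s"]=s;P=cam(d)
cv2.imwrite("pics/w2.png",d["image"][:,:,::-1]);np.save("P2.npy",P)
E
```

```text
pos [0.5178 0.2667 0.2306] rpy [-1.7996e+02  1.0000e-02  1.6961e+02] inc [ 0.0008  0.0001 -0.0004] turn -0.0032 dist 0.001 t 1.22 joints [27. 19.  7. 78. -0. 38.]
```

View pics/w2.png

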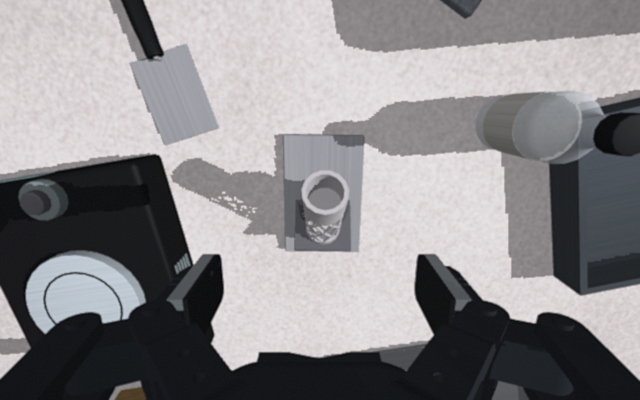

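The first wrist view shows the rim centre at (297,256); in the second it is at (325,193). In the second view the base corners are (286,135), (364,137), (358,251) and (287,250).

```bash
python3 - <<'E'
from h import *
np.set_printoptions(precision=4,suppress=True)
P1=np.load("P1.npy");P2=np.load("P2.npy");Ps=cam(get_image("side"));Pt=cam(get_image("top"))
print(tri([P1,P2],[(297,256),(325,193)]))
print(tri([P1,P2,Pt,Ps],[(297,256),(325,193),(202.8,158.5),(321.8,124.2)]))
for P,c in((P2,((286,135),(364,137),(358,251),(287,250))),(P1,((265,180),(343,180),(340,288),(275,292)))):
    c=np.array([onz(P,p,.01) for p in c]);print(c,c.mean(0))
print("disc P2",onz(P2,(86,299),.072),"btn",onz(P2,(38,199),.072), "ring P1 btn",onz(P1,(24,249),.072))
E
```

```text
(array([0.5101, 0.2744, 0.1408]), array([0.5, 0.5]))
(array([0.5106, 0.2727, 0.1369]), array([2.4, 1.6, 1.1, 0.2]))
[[0.4723 0.2397]
 [0.4898 0.3234]
 [0.6235 0.297 ]
 [0.6068 0.2125]] [0.5481 0.2682]
[[0.4716 0.2367]
 [0.4872 0.3242]
 [0.6239 0.2989]
 [0.6151 0.2171]] [0.5495 0.2692]
disc P2 [0.5969 0.0042] btn [ 0.4847 -0.0001] ring P1 btn [ 0.4864 -0.0051]
```

```bash
python3 - <<'E'
from h import *
to((0.519,0.2722,.101),169)
E
```

```text
pos [0.5148 0.2689 0.2311] rpy [-1.7998e+02 -5.0000e-02  1.6981e+02] inc [-0.0036  0.0041  0.13  ] turn 0.0141 dist 0.13 t 1.37 joints [28. 19.  7. 78.  0. 38.]
```

Call:
{"op": "arm_command", "data": {
  "increments": [0.085,-0.004,0.004,0.04,0.014,0.085,-0.004,0.004,0.08,0.014,0.085,-0.004,0.004,0.08,0.014,0.085,-0.004,0.004,0.08,0.014,0.085,-0.004,0.004,0.08,0.014]
}}

```text
clock: 1.78
ee_pos: [0.5202, 0.2729, 0.1534]
orientation: [179.9, 0.1, 169.1]
contact_force: [0.2, -0.3, 0.4]
gripper_width: 0.999
grip_force: 0.0
```

```bash
python3 - <<'E'
from h import *
s=sense();d=get_image("wrist");d["s"]=s;P=cam(d)
cv2.imwrite("pics/w3.png",d["image"][:,:,::-1]);np.save("P3.npy",P)
to((0.519,0.2722,.101),169)
E
```

```text
pos [0.5208 0.273  0.154 ] rpy [1.7989e+02 1.5000e-01 1.6907e+02] inc [ 0.0018 -0.0012  0.053 ] turn 0.0011 dist 0.053 t 1.83 joints [28. 22. -1. 67. -0. 39.]
```

View pics/w3.png

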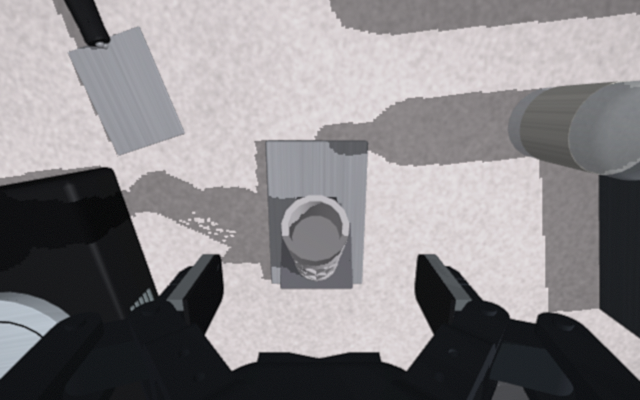

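The rim centre is at (315,227), about 2 mm off the fingers' midline at column 319, and the yaw lines up. I'll go down and close.

Call:
{"op": "arm_command", "data": {
  "increments": [0.085,0.002,-0.002,0.03,0,0.085,0.002,-0.002,0.053,0,0.085,0.002,-0.002,0.053,0,0.085,0.002,-0.002,0.053,0,0.03,0.002,-0.002,0.053,0,0.03,0.002,-0.002,0.053,0,0.03,0.002,-0.002,0.053,0,0.03,0.002,-0.002,0.053,0],
  "newtons": 25
}}

```text
clock: 2.5
ee_pos: [0.5184, 0.2706, 0.0995]
orientation: [179.9, 0.1, 169.0]
contact_force: [-0.7, 0.7, -0.3]
gripper_width: 0.45
grip_force: 0.0
```

Call:
{"op": "arm_command", "data": {
  "increments": [0.03,0,0,0,0,0.03,0,0,0,0,0.03,0,0,0,0,0.03,0,0,0,0,0.03,0,0,0,0,0.03,0,0,0,0,0.03,0,0,0,0],
  "newtons": 25
}}

```text
clock: 3.08
ee_pos: [0.5183, 0.2708, 0.0994]
orientation: [179.9, 0.1, 169.0]
contact_force: [-1.4, 1.8, 6.5]
gripper_width: 0.414
grip_force: 25.9
```

Call:
{"op": "arm_command", "data": {
  "increments": [0.03,0,0,-0.005,0,0.03,0,0,-0.015,0,0.03,0,0,-0.03,0,0.03,0,0,-0.05,0,0.03,0,0,-0.07,0,0.03,0,0,-0.095,0,0.03,0,0,-0.095,0,0.03,0,0,-0.095,0]
}}

```text
clock: 3.75
ee_pos: [0.5185, 0.2706, 0.1952]
orientation: [179.9, 0.1, 169.0]
contact_force: [0.6, -0.5, -1.6]
gripper_width: 0.414
grip_force: 25.4
```

```bash
python3 - <<'E'
from h import *
s=sense();print(s["ee_pos"],s["contact_force"],s["grip_force"],s["gripper_width"],s["clock"])
w=get_image("wrist")["image"];a=get_image("side")["image"]
a=cv2.resize(a[90:250,290:430],None,fx=2.5,fy=2.5,interpolation=2)
cv2.imwrite("pics/m4.png",np.hstack([cv2.resize(w,(448,280)),np.zeros((280,2,3),np.uint8),cv2.resize(a,(350,400))[:280]])[:,:,::-1]) if 0 else cv2.imwrite("pics/m4.png",cv2.convertScaleAbs(np.hstack([w[:,120:520],a])[:,:,::-1],alpha=1.4))
E
```

```text
[0.51845495 0.27056623 0.19517223] [ 0.62112465 -0.48686815 -1.55361773] 25.436264276504517 0.41438373709458703 3.75
```

View pics/m4.png

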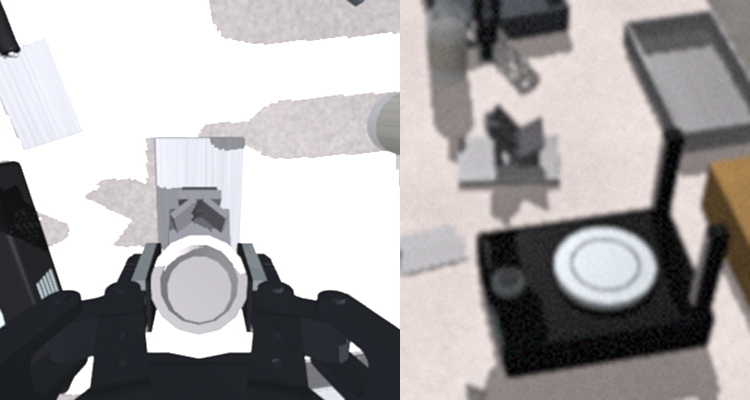

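The sleeve is held at the collar (rim at about (320,285) in the wrist view) and is clear of the cradle, still leaning. The tool can't tilt, so I'll turn the sleeve upright in the pads by pushing its foot lightly against the fixed left lamp column. First I need to locate that column.

```bash
python3 - <<'E'
from h import *
np.set_printoptions(precision=4,suppress=True)
ds=get_image("side");dt=get_image("top");Ps=cam(ds);Pt=cam(dt);w=get_image("wrist")
D=[onz(Pt,(313.7,132.3),.072),onz(Ps,(372.3,197),.072)]
B=[onz(Pt,(313,174.7),.072),onz(Ps,(333.4,201.7),.072)]
print(D,B)
d=np.mean(D,0);b=np.mean(B,0);ux=(d-b)/np.linalg.norm(d-b);uy=np.array([-ux[1],ux[0]]);print("yaw",np.degrees(np.arctan2(ux[1],ux[0])),np.linalg.norm(d-b))
# disc by image: bright/white ellipse in top picture
g=cv2.cvtColor(dt["image"],cv2.COLOR_RGB2GRAY)
def blob(g,x,y,r):
    m=cv2.threshold(g,0,255,cv2.THRESH_OTSU)[1] if 0 else (g>95).astype(np.uint8)
    n,l,st,c=cv2.connectedComponentsWithStats(m);k=l[y,x];return st[k],c[k]
print(blob(g,313,118,0),blob(cv2.cvtColor(ds["image"],cv2.COLOR_RGB2GRAY),372,197,0))
for s in(1,-1):
    c=d+.093*ux+s*.078*uy
    print("col",c,"top-cam top",proj(Pt,(*c,.195)),"side-cam top",proj(Ps,(*c,.195)), "side bottom",proj(Ps,(*c,.06)))
to((0.6,0.078,.195),180)
a=cv2.resize(dt["image"][60:140,265:365],None,fx=4,fy=4,interpolation=2);c=cv2.resize(ds["image"][130:230,370:430],None,fx=4,fy=4,interpolation=2)
o=np.zeros((400,640,3),np.uint8);o[:320,:400]=a;o[:,400:]=c
cv2.imwrite("pics/m5.png",cv2.convertScaleAbs(o[:,:,::-1],alpha=1.6))
E
```

```text
[array([ 0.6019, -0.0036]), array([ 0.6045, -0.0086])] [array([ 0.4849, -0.0017]), array([ 0.4873, -0.002 ])]
yaw -2.0712090006271424 0.1171165743882029
(array([ 291,  111,   45,   43, 1482], dtype=int32), array([313.2773, 132.031 ])) (array([ 352,  181,   41,   31, 1013], dtype=int32), array([371.6012, 195.8993]))
col [0.6989 0.0685] top-cam top [284.3568  76.0077] side-cam top [400.0212 144.286 ] side bottom [394.2112 176.4594]
col [ 0.6933 -0.0874] top-cam top [349.1141  78.5655] side-cam top [416.7211 183.4966] side bottom [409.0466 214.927 ]
pos [0.5172 0.2699 0.1923] rpy [-179.92   -0.09  169.01] inc [-0.1179 -0.1726 -0.0026] turn -0.1918 dist 0.209 t 4.0 joints [28. 20.  3. 73. -0. 39.]
```

View pics/m5.png

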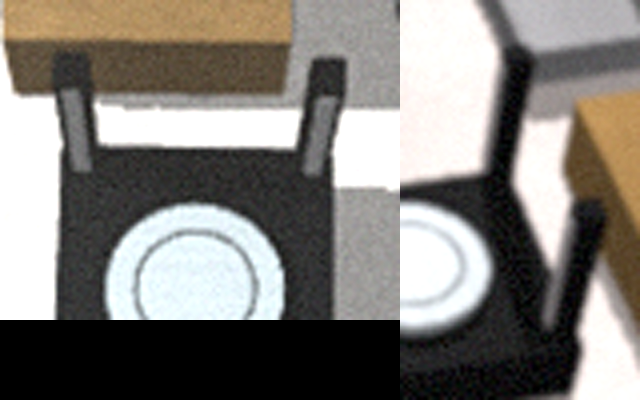

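The left column's top is at top-view (282.8,77.5) and side-view (398.8,143), which puts its centre at about (0.697, 0.073). Its near face is therefore at x ≈ 0.686.

Call:
{"op": "arm_command", "data": {
  "increments": [0.03,-0.008,-0.012,-0.008,-0.02,0.03,-0.024,-0.036,-0.008,-0.05,0.03,-0.042,-0.063,-0.008,-0.08,0.03,-0.06,-0.09,-0.008,-0.11,0.03,-0.078,-0.117,-0.008,-0.14,0.03,-0.096,-0.144,-0.008,-0.16,0.03,-0.111,-0.166,-0.008,-0.175,0.03,-0.119,-0.177,-0.008,-0.175]
}}

```text
clock: 4.67
ee_pos: [0.6014, 0.0709, 0.2004]
orientation: [-179.9, -0.1, 179.0]
contact_force: [-0.4, -0.7, -1.6]
gripper_width: 0.413
grip_force: 25.4
```

Call:
{"op": "arm_command", "data": {
  "increments": [0.03,0,0,0,0,0.03,0,0,0,0,0.03,0,0,0,0]
}}

```text
clock: 4.92
ee_pos: [0.6003, 0.0746, 0.2009]
orientation: [180.0, -0.1, 179.0]
contact_force: [0.2, -0.6, -1.1]
gripper_width: 0.417
grip_force: 25.4
```

Call:
{"op": "arm_command", "data": {
  "increments": [0.03,-0.005,0,0,0,0.03,-0.01,0,0,0,0.03,-0.015,0,0,0,0.03,-0.02,0,0,0,0.03,-0.025,0,0,0,0.03,-0.03,0,0,0,0.03,-0.035,0,0,0,0.03,-0.04,0,0,0]
}}

```text
clock: 5.58
ee_pos: [0.6395, 0.0736, 0.2014]
orientation: [180.0, -0.2, 179.1]
contact_force: [-7.4, -0.6, 4.6]
gripper_width: 0.415
grip_force: 27.1
```

```bash
python3 - <<'E'
from h import *
s=sense();print(s["ee_pos"],s["contact_force"],s["torque"],s["clock"])
w=get_image("wrist")["image"];a=get_image("side")["image"]
cv2.imwrite("pics/m6.png",np.hstack([w[120:,120:520],cv2.resize(a[110:210,340:440],None,fx=2.8,fy=2.8,interpolation=2)])[:,:,::-1])
E
```

```text
[0.63948301 0.07359844 0.20135122] [-7.37868547 -0.59215326  4.59712343] [-0.00913052  1.74159099 -0.02450175] 5.5833
```

Call:
{"op": "arm_command", "data": {
  "increments": [0.03,0,0,-0.002,0,0.03,-0.002,0,-0.004,0,0.03,-0.004,0,-0.006,0,0.03,-0.006,0,-0.007,0,0.03,-0.008,0,-0.008,0,0.03,-0.01,0,-0.009,0,0.03,-0.012,0,-0.01,0],
  "newtons": 20
}}

```text
clock: 6.27
ee_pos: [0.653, 0.073, 0.2114]
orientation: [-180.0, -0.0, 179.0]
contact_force: [-3.3, 0.8, -2.7]
gripper_width: 0.412
grip_force: 25.9
```

```bash
python3 - <<'E'
from h import *
s=sense();print(s["ee_pos"],s["contact_force"],s["torque"],s["clock"])
w=get_image("wrist")["image"];a=get_image("side")["image"]
cv2.imwrite("pics/m7.png",np.hstack([w[120:,120:520],cv2.resize(a[110:210,340:440],None,fx=2.8,fy=2.8,interpolation=2)])[:,:,::-1])
E
```

```text
[0.65303211 0.07295724 0.21140697] [-3.28240052  0.82072661 -2.71384089] [ 0.04865488  0.93544116 -0.01691189] 6.2667
```

View pics/m7.png

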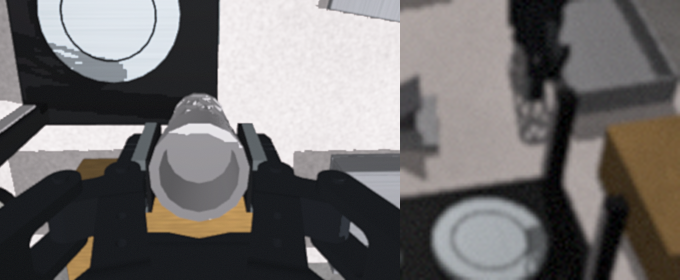

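The sleeve now looks nearly upright in the wrist view: the foot's top edge is at row ≈215 and the rim's lower edge at ≈338. I'll compare those rows with predictions for several tilts.

```bash
cat > tilt.py <<'E'
from h import *
d=get_image("wrist");T=np.linalg.inv(d["T_tool_cam"]);f=200/np.tan(np.radians(d["fovy"]/2))
def pr(X): q=T[:3,:3]@X+T[:3,3:];return np.c_[f*q[0]/q[2]+d["cx"],f*q[1]/q[2]+d["cy"]]
a=np.linspace(0,2*np.pi,73)
for t in(-10,-5,0,5,10,15,20,35):
    r=np.radians(t);ax=np.array([np.sin(r),0,-np.cos(r)]) # lean to +toolx(-x world), up=-z
    e1=np.array([np.cos(r),0,np.sin(r)]);g=np.array([0,0,-.021])
    C=lambda h,R:(g+(h-94e-3)*ax)[:,None]+R*(e1[:,None]*np.cos(a)+np.array([[0],[1],[0]])*np.sin(a))
    F,Rm,Cb=pr(C(0,.018)),pr(C(.11,.018)),pr(C(.078,.018))
    print(t,"foot rows",F[:,1].min().round(),F[:,1].max().round(),"w",np.ptp(F[:,0]).round(),"rim rows",Rm[:,1].min().round(),Rm[:,1].max().round(),"w",np.ptp(Rm[:,0]).round(),"collar base min",Cb[:,1].min().round())
E
python3 tilt.py
```

```text
-10 foot rows 164.0 213.0 w 53.0 rim rows 271.0 344.0 w 96.0 collar base min 225.0
-5 foot rows 175.0 224.0 w 52.0 rim rows 266.0 344.0 w 97.0 collar base min 226.0
0 foot rows 186.0 236.0 w 52.0 rim rows 260.0 344.0 w 97.0 collar base min 228.0
5 foot rows 198.0 247.0 w 51.0 rim rows 254.0 344.0 w 97.0 collar base min 229.0
10 foot rows 209.0 259.0 w 51.0 rim rows 249.0 343.0 w 97.0 collar base min 232.0
15 foot rows 220.0 271.0 w 51.0 rim rows 245.0 341.0 w 97.0 collar base min 234.0
20 foot rows 232.0 283.0 w 51.0 rim rows 240.0 339.0 w 97.0 collar base min 237.0
35 foot rows 267.0 321.0 w 52.0 rim rows 231.0 330.0 w 97.0 collar base min 246.0
```

Call:
{"op": "arm_command", "data": {
  "increments": [0.03,-0.002,0,-0.002,0,0.03,-0.004,0,-0.003,0,0.03,-0.006,0,-0.004,0,0.03,-0.008,0,-0.005,0,0.03,-0.01,0,-0.006,0,0.03,-0.012,0,-0.006,0,0.03,-0.013,0,-0.006,0]
}}

```text
clock: 7.0
ee_pos: [0.6662, 0.0728, 0.2178]
orientation: [-180.0, 0.0, 179.0]
contact_force: [-4.9, -0.1, 2.9]
gripper_width: 0.414
grip_force: 26.0
```

```bash
python3 - <<'E'
from h import *
s=sense();print(s["ee_pos"].round(4),s["contact_force"],s["torque"],s["clock"],s["grip_force"])
w=get_image("wrist")["image"];cv2.imwrite("pics/w8.png",w[:,:,::-1])
g=cv2.cvtColor(w,cv2.COLOR_RGB2GRAY)
old=cv2.imread("pics/m7.png",0)
print("old",old[40:225:5,190:211].mean(1).astype(int))  # rows 160..
print("new",g[160:345:5,310:331].mean(1).astype(int))
E
```

```text
[0.6662 0.0728 0.2178] [-4.93719707 -0.06289601  2.9233369 ] [-0.04792825  1.29576348  0.00916636] 7.0 26.00897043943405
old [ 35  35  35  34  34  34  34  34  33  33  32 139 131 135 113 105 103 230
 227 149 151 150 150 150 149 149 148 148 146 104 104 105 105 105 117 145
 146]
new [ 35  34  34  35  34  33  33 107 151 143 164 167 164 118 114 115 115 116
 163 225 178 143 143 143 143 143 143 133 112 112 113 113 113 113 113 142
 183]
```

Call:
{"op": "arm_command", "data": {
  "increments": [0.03,-0.0015,0,-0.001,0,0.03,-0.003,0,-0.001,0,0.03,-0.0045,0,-0.001,0,0.03,-0.0055,0,-0.001,0,0.03,-0.0055,0,-0.001,0]
}}

```text
clock: 7.47
ee_pos: [0.6715, 0.0727, 0.2185]
orientation: [-180.0, 0.0, 179.0]
contact_force: [-4.3, -0.2, 2.0]
gripper_width: 0.412
grip_force: 26.0
```

```bash
cat > chk.py <<'E'
from h import *
s=sense();print(s["ee_pos"].round(4),s["orientation"].round(2),s["contact_force"].round(1),s["torque"].round(2),s["clock"],s["grip_force"].round(1),s["gripper_width"].round(3))
w=get_image("wrist")["image"]
g=cv2.cvtColor(w,cv2.COLOR_RGB2GRAY)
print("new",g[170:270:3,310:331].mean(1).astype(int))
E
python3 chk.py
```

```text
Traceback (most recent call last):
  File "chk.py", line 2, in <module>
    s=sense();print(s["ee_pos"].round(4),s["orientation"].round(2),s["contact_force"].round(1),s["torque"].round(2),s["clock"],s["grip_force"].round(1),s["gripper_width"].round(3))
                                                                                                                               ^^^^^^^^^^^^^^^^^^^^^
AttributeError: 'float' object has no attribute 'round'
```

```bash
sed -i 's/s\["grip_force"\].round(1),s\["gripper_width"\].round(3)/s["grip_force"],s["gripper_width"]/' chk.py; python3 chk.py
```

```text
[0.6715 0.0727 0.2185] [-1.8000e+02  2.0000e-02  1.7904e+02] [-4.3 -0.2  2. ] [ 0.03  1.05 -0.  ] 7.4667 25.99997788667679 0.4123521699644827
new [ 34  34  34  33  33  46 122 164 153 157 139 150 174 158 164 159 157 139
 120 118 118 118 119 120 120 120 118 117 206 220 200 172 141 142]
```

The foot's top edge is now at row ≈187, so the sleeve is upright to within about 1.5°. I'll back off and carry it over the turntable.

Call:
{"op": "arm_command", "data": {
  "increments": [0.03,0.008,0,0,0,0.03,0.025,0,0,0,0.03,0.042,-0.012,0,0,0.03,0.056,-0.03,0,0,0.03,0.065,-0.05,0.008,0,0.03,0.068,-0.066,0.02,0,0.03,0.068,-0.074,0.035,0,0.03,0.068,-0.076,0.05,0]
}}

```text
clock: 8.18
ee_pos: [0.603, -0.0038, 0.1685]
orientation: [-180.0, 0.2, 178.9]
contact_force: [0.3, 0.7, -1.3]
gripper_width: 0.411
grip_force: 25.8
```

Call:
{"op": "arm_command", "data": {
  "increments": [0.03,0,0,0,0,0.03,0,0,0,0,0.03,0,0,0,0]
}}

```text
clock: 8.43
ee_pos: [0.6029, -0.002, 0.1691]
orientation: [-180.0, 0.1, 179.1]
contact_force: [0.9, -0.4, -0.1]
gripper_width: 0.416
grip_force: 25.8
```

```bash
python3 chk.py; python3 - <<'E'
from h import *
s=sense();d=get_image("wrist");d["s"]=s;P=cam(d);cv2.imwrite("pics/w9.png",d["image"][:,:,::-1])
g=cv2.cvtColor(d["image"],cv2.COLOR_RGB2GRAY)
# unwarp the disc plane z=.072: 1 px = .5 mm around (.603,-.003)
N=280;q=np.mgrid[0:N,0:N];X=.603-.07+q[0]*5e-4;Y=-.003-.07+q[1]*5e-4
h=P@np.stack([X.ravel(),Y.ravel(),np.full(N*N,.072),np.ones(N*N)]);m=(h[:2]/h[2]).astype(np.float32)
u=cv2.remap(g,m[0].reshape(N,N),m[1].reshape(N,N),1);cv2.imwrite("pics/u9.png",u)
t=get_image("top");gt=cv2.cvtColor(t["image"],cv2.COLOR_RGB2GRAY)
# rim of disc: dark-to-bright edges left side (-y..+y) for rows toward robot
for x in(.545,.55,.555,.56,.565):
    r=u[int((x-.533)/5e-4)];b=np.where(r>110)[0];print(x,-.073+b.min()*5e-4,-.073+b.max()*5e-4)
for y in(-.02,-.01,0,.01,.02):
    r=u[:,int((y+.073)/5e-4)];print(y,.533+np.argmax(r>110)*5e-4)
E
```

```text
[ 0.6029 -0.002   0.1691] [-1.8000e+02  9.0000e-02  1.7905e+02] [ 0.9 -0.4 -0.1] [ 0.06 -0.03  0.03] 8.4333 25.759752094745636 0.4159964446357327
new [227 228 228 225 228 227 151 160 149 160 149 145 175 161 147 158 156 135
 121 118 118 118 119 119 120 120 118 119 224 224 204 157 142 143]
0.545 -0.011499999999999996 0.008000000000000007
0.55 -0.027499999999999997 0.024000000000000007
0.555 -0.0355 0.032
0.56 -0.041999999999999996 0.038000000000000006
0.565 -0.0465 0.04250000000000001
-0.02 0.5475
-0.01 0.545
0 0.5445
0.01 0.5455
0.02 0.5485
```

The wrist view puts the turntable centre at (0.604, −0.002), right below the gripper. Lowering.

Call:
{"op": "arm_command", "data": {
  "increments": [0.03,0,0,0.005,0,0.03,0,0,0.01,0,0.03,0,0,0.014,0,0.03,0,0,0.016,0,0.03,0,0,0.017,0,0.03,0,0,0.018,0,0.03,0,0,0.018,0]
}}

```text
clock: 9.17
ee_pos: [0.602, -0.0022, 0.1501]
orientation: [-180.0, -0.0, 179.0]
contact_force: [0.7, 0.7, -1.2]
gripper_width: 0.42
grip_force: 25.8
```

Call:
{"op": "arm_command", "data": {
  "increments": [0.03,0,0,0.0007,0,0.03,0,0,0.0014,0,0.03,0,0,0.002,0,0.03,0,0,0.002,0]
}}

```text
clock: 9.5
ee_pos: [0.602, -0.0022, 0.1482]
orientation: [-180.0, -0.0, 179.0]
contact_force: [0.3, -0.3, -0.4]
gripper_width: 0.412
grip_force: 25.8
```

Call:
{"op": "arm_command", "data": {
  "increments": [0.03,0,0,0.0005,0,0.03,0,0,0.001,0,0.03,0,0,0.001,0]
}}

```text
clock: 9.75
ee_pos: [0.602, -0.0022, 0.1472]
orientation: [-180.0, -0.0, 179.0]
contact_force: [-0.6, -0.4, -0.2]
gripper_width: 0.409
grip_force: 25.8
```

Call:
{"op": "arm_command", "data": {
  "increments": [0.03,0,0,0.0005,0,0.03,0,0,0.001,0,0.03,0,0,0.001,0]
}}

```text
clock: 10.0
ee_pos: [0.602, -0.0022, 0.1462]
orientation: [-180.0, -0.0, 179.0]
contact_force: [-0.7, -0.8, -0.3]
gripper_width: 0.412
grip_force: 25.8
```

Call:
{"op": "arm_command", "data": {
  "increments": [0.03,0,0,0.0005,0,0.03,0,0,0.001,0,0.03,0,0,0.001,0]
}}

```text
clock: 10.25
ee_pos: [0.602, -0.0022, 0.1452]
orientation: [-180.0, -0.0, 179.0]
contact_force: [-0.0, 0.2, -0.2]
gripper_width: 0.415
grip_force: 25.8
```

Call:
{"op": "arm_command", "data": {
  "increments": [0.03,0,0,0.0005,0,0.03,0,0,0.001,0,0.03,0,0,0.001,0]
}}

```text
clock: 10.5
ee_pos: [0.602, -0.0022, 0.1442]
orientation: [-180.0, -0.0, 179.0]
contact_force: [-0.4, -0.4, -1.7]
gripper_width: 0.415
grip_force: 25.8
```

```bash
python3 - <<'E'
from h import *
print(sense()["contact_force"].round(1))
# foot height in side camera vs disc: print columns around the sleeve foot
d=get_image("side");P=cam(d);cv2.imwrite("pics/s10.png",d["image"][:,:,::-1])
u,v=proj(P,(.602,-.002,.072));print(u,v,proj(P,(.602,-.002,.182)))
g=cv2.cvtColor(d["image"],cv2.COLOR_RGB2GRAY)
print(g[int(v)-34:int(v)+18:1,int(u)-14:int(u)+16:2])
E
```

```text
[-0.4 -0.4 -1.7]
370.8792284811115 195.50601958966752 [374.12576598 169.66411137]
[[160 157 160 160 162 149  58  13  11  11  19  29  39  30 111]
 [159 158 159 159 161 153  73  17  13  12  13  20  40  38 114]
 [162 158 160 163 160 159  95  24  24  20  10  20  36  34 120]
 [161 158 160 161 161 160 113  45  23  22  16  21  38  38 122]
 [161 161 160 160 161 161 116  60  12  21  10  21  36  39 124]
 [161 158 161 162 163 160 107  62  23  15  11  25  34  44 124]
 [160 160 159 160 164 161 101  61  27  21  17  23  34  37  95]
 [159 159 158 157 164 154  89  60  29  17  21  19  27  39  58]
 [160 160 157 158 165 150  94  68  40  17  29  22  22  38  35]
 [160 154 158 158 161 143  99  71  45  26  39  21  18  40  31]
 [160 159 157 162 163 134 100  75  53  19  36  20  21  32  22]
 [164 161 160 161 162 124  92  86  58  24  23  24  11  30  19]
 [160 160 160 164 164 119  82  83  58   5  12  11   9  27  15]
 [160 163 165 162 162 115  74  83  53  14  13  11  16  17   4]
 [164 163 163 158 155 108  77  83  53  14  16  11   5  11  11]
 [155 152 138 132 122  87  78  80  58  23  14   8  16  16  12]
 [125 119 
[... 1558 characters left out ...]
5 136]
 [174 174 167 142 157 125  89  91  90  91  91 148 158 134 150]
 [165 175 171 154 145 114  85  88  92  93  96 143 143 138 162]
 [142 171 174 168 154 110  78  85  96 101 103 130 135 156 166]
 [113 162 175 174 169 120  86  77 104 104  98 129 146 165 165]
 [ 85 137 170 173 174 140 113  86 124 124 104 137 164 167 166]
 [ 57 106 150 169 174 156 131  94 136 135 110 132 166 167 158]
 [ 35  73 117 148 169 162 143  94 130 132 114 128 162 155 129]
 [ 24  44  83 110 143 157 141  97 121 126 117 128 155 132  95]
 [ 14  25  57  82 109 130 122  91 118 114 107 110 128  95  61]
 [ 30  18  32  58  81  92  94  82 105  97  93  85  86  64  39]
 [ 24  16  16  31  57  62  73  75  86  79  75  65  53  42  20]]
```

Call:
{"op": "arm_command", "data": {
  "increments": [0.03,0,0,0.0005,0,0.03,0,0,0.0005,0]
}}

```text
clock: 10.72
ee_pos: [0.602, -0.0022, 0.1437]
orientation: [-180.0, -0.0, 179.0]
contact_force: [0.6, -0.1, -1.0]
gripper_width: 0.413
grip_force: 25.8
```

Call:
{"op": "arm_command", "data": {
  "increments": [0.03,0,0,0.0005,0,0.03,0,0,0.0005,0]
}}

```text
clock: 10.88
ee_pos: [0.602, -0.0022, 0.1432]
orientation: [-180.0, -0.0, 179.0]
contact_force: [1.5, 0.4, -1.2]
gripper_width: 0.417
grip_force: 25.8
```

Call:
{"op": "arm_command", "data": {
  "increments": [0.03,0,0,0.0005,0,0.03,0,0,0.0005,0]
}}

```text
clock: 11.05
ee_pos: [0.602, -0.0022, 0.1427]
orientation: [-180.0, -0.0, 179.0]
contact_force: [-0.1, 0.3, -1.1]
gripper_width: 0.416
grip_force: 25.8
```

Call:
{"op": "arm_command", "data": {
  "increments": [0.03,0,0,0.0005,0,0.03,0,0,0.0005,0]
}}

```text
clock: 11.22
ee_pos: [0.602, -0.0022, 0.1422]
orientation: [-180.0, -0.0, 179.0]
contact_force: [0.1, -0.4, -2.2]
gripper_width: 0.413
grip_force: 25.8
```

Call:
{"op": "arm_command", "data": {
  "increments": [0.03,0,0,0.0005,0,0.03,0,0,0.0005,0]
}}

```text
clock: 11.38
ee_pos: [0.6021, -0.0022, 0.1418]
orientation: [-180.0, -0.0, 179.0]
contact_force: [0.3, 0.2, 0.0]
gripper_width: 0.417
grip_force: 25.8
```

Call:
{"op": "arm_command", "data": {
  "increments": [0.03,0,0,0.0005,0,0.03,0,0,0.0005,0]
}}

```text
clock: 11.55
ee_pos: [0.6022, -0.0022, 0.1416]
orientation: [-180.0, 0.0, 179.0]
contact_force: [-0.9, 0.2, 3.4]
gripper_width: 0.417
grip_force: 26.1
```

```bash
python3 chk.py
```

```text
[ 0.6022 -0.0022  0.1416] [-1.7999e+02  3.0000e-02  1.7904e+02] [-0.9  0.2  3.4] [0.01 0.12 0.03] 11.55 26.076550483703613 0.4172083814623338
new [230 231 231 227 227 222 138 151 154 165 136 127 177 169 155 161 168 148
 121 118 119 119 119 120 120 121 120 119 223 225 219 148 143 143]
```

Contact shows at TCP z ≈ 0.1418 with 3.4 N. I'll ease up a touch and open.

Call:
{"op": "arm_command", "data": {
  "increments": [0.03,0,0,-0.0004,0,0.034,0,0,-0.0004,0,0.036,0,0,-0.0004,0,0.038,0,0,-0.0004,0,0.042,0,0,-0.0004,0,0.05,0,0,-0.0004,0,0.07,0,0,-0.0004,0,0.085,0,0,-0.0004,0]
}}

```text
clock: 12.27
ee_pos: [0.602, -0.0022, 0.1417]
orientation: [-180.0, -0.0, 179.0]
contact_force: [0.6, -0.2, 0.7]
gripper_width: 0.847
grip_force: 0.0
```

Call:
{"op": "arm_command", "data": {
  "increments": [0.085,0,0,0,0,0.085,0,0,0,0,0.085,0,0,0,0,0.085,0,0,0,0]
}}

```text
clock: 12.6
ee_pos: [0.602, -0.0022, 0.1417]
orientation: [-180.0, -0.0, 179.0]
contact_force: [-0.8, -0.8, -0.8]
gripper_width: 0.996
grip_force: 0.0
```

```bash
python3 chk.py; python3 - <<'E'
from h import *
g=cv2.cvtColor(get_image("wrist")["image"],cv2.COLOR_RGB2GRAY)
for r in(200,215,235,270,300,330): print(r,g[r,240:400:5])
E
```

```text
[ 0.602  -0.0022  0.1417] [-180.     -0.    179.04] [-0.8 -0.8 -0.8] [ 0.04 -0.01  0.05] 12.6 0.0 0.9964814186134385
new [230 231 231 228 227 228 145 157 149 162 149 148 158 173 151 171 160 174
 146 126 119 119 121 122 122 122 119 118 117 117 117 136 143 143]
200 [142 144 145 145  42 142 143 214 144 144 145 136 141 113 147 122 133 150
 156 145 195 228 228 228 228 229 232 128 229 229 229 229]
215 [175 175 176 143  78 206 141 142 142 143 146 131 140 119 128 141 220 150
 212 139 126 197 227 227 227 227 227  84 229 227 228 228]
235 [223 222 221 221 223 187 221 221 221 224 129 121 123 123 122 122 122 122
 117 112 115  99 189 223 223 224 152 227 224 225 225 225]
270 [ 35  35  35  24 220 217 218 220 119 121 140 144 144 144 144 144 144 144
 144 145 144 144 113  99 136 222 223 225  28  32  32  33]
300 [ 23  22  23  22  20  22 133 143 108  94 130  99 104 109 112 114 117 120
 121 122 121 120 118 110 144 144  32  32  33  31  33  33]
330 [ 32  33  31  32  34  33  31  31 135 142 125 104 109 112 114 116 119 120
 121 121 120 125 178 179  37  32  32  26  25  27  25  25]
```

Call:
{"op": "arm_command", "data": {
  "increments": [0.085,0,0,-0.01,0,0.085,0,0,-0.03,0,0.085,0,0,-0.055,0,0.085,0,0,-0.08,0,0.085,0,0,-0.105,0,0.085,0,0,-0.12,0,0.085,0,0,-0.12,0,0.085,0,0,-0.12,0]
}}

```text
clock: 13.37
ee_pos: [0.6025, -0.0022, 0.2629]
orientation: [-180.0, 0.1, 179.0]
contact_force: [-0.3, -0.0, -0.8]
gripper_width: 0.997
grip_force: 0.0
```

Call:
{"op": "arm_command", "data": {
  "increments": [0,0.025,0,0,0,0,0.06,0,0,0,0,0.09,0,0,0,0,0.11,0,0,0,0,0.116,0,0,0,0,0.116,0,0,0,0,0.116,0,0,0,0,0.116,0,0,0]
}}

```text
clock: 14.03
ee_pos: [0.4871, -0.0003, 0.2613]
orientation: [-180.0, -0.0, 179.0]
contact_force: [0.4, -1.5, -0.5]
gripper_width: 0.001
grip_force: 0.0
```

```bash
python3 - <<'E'
from h import *
s=sense();d=get_image("wrist");d["s"]=s;P=cam(d);cv2.imwrite("pics/w12.png",d["image"][:,:,::-1])
print(s["ee_pos"],s["gripper_width"])
g=cv2.cvtColor(d["image"],cv2.COLOR_RGB2GRAY)
for z in(.071,):
    N=100;q=np.mgrid[0:N,0:N];X=.485-.03+q[0]*6e-4;Y=-.002-.03+q[1]*6e-4
    h=P@np.stack([X.ravel(),Y.ravel(),np.full(N*N,z),np.ones(N*N)]);m=(h[:2]/h[2]).astype(np.float32)
    u=cv2.remap(g,m[0].reshape(N,N),m[1].reshape(N,N),1);cv2.imwrite("pics/u12.png",u)
    print(u[::5,::5])
E
```

```text
[ 4.87131894e-01 -2.62542545e-04  2.61305315e-01] 0.00113056475051649
[[147 149 152 148 149 150 152 153 157 151 154 156 154 161 157 157 160 161
  157 156]
 [ 84  83  83  82  82  81  84  29  29  29  29  31  31  33  34  38  38  43
   43  46]
 [ 81  85  86  90  82  76  63  17  19  19  17  18  18  20  20  19  17  19
   17  18]
 [ 27  26  26  26  26  22  21  22  22  21  28  30  24  24  24  24  26  25
   25  24]
 [ 31  32  32  27  22  22  21  24  63  94 117 121 107  83  41  30  31  31
   30  30]
 [ 33  33  22  23  21  20  37  99 154 160 160 160 161 160 134  67  32  34
   33  34]
 [ 34  25  22  23  22  23 121 159 155 157 158 159 158 157 159 157  59  33
   33  32]
 [ 29  24  22  22  21  73 135 116  96  82  78  83 109 150 159 161 144  36
   34  34]
 [ 22  21  22  24  30 103  98  97  79 116 128 129 124 111 153 159 163  77
   33  33]
 [ 23  22  22  22  44  99  97  85 114 123 125 126 127 133 124 159 160 114
   31  34]
 [ 23  22  22  22  64  98  97  92 119 122 123 124 125 127 134 157 158 146
   33  32]
 [ 34  23  21  21  63  98  98 102 118 120 121 123 124 125 137 152 158 142
   31  33]
 [ 34  22  23  22  44 114  98  93 117 117 119 122 122 124 132 156 159 108
   32  33]
 [ 33  33  21  23  29 113  99  87 111 118 118 120 121 123 135 156 159  64
   32  34]
 [ 33  34  27  23  21  74 153 140 103 113 116 118 119 126 153 156 120  32
   33  32]
 [ 33  33  34  31  30  21 113 153 153 146 135 132 149 155 155 142  38  31
   33  32]
 [ 33  34  33  33  34  32  31  80 144 153 154 155 157 154 115  36  33  33
   33  32]
 [ 33  34  33  34  33  34  33  30  39  63  95 101  79  49  30  33  33  32
   33  33]
 [ 34  34  33  33  34  33  33  33  33  33  31  30  32  32  32  32  33  33
   32  32]
 [ 34  33  33  33  32  32  33  33  33  32  33  33  32  33  33  33  33  32
   34  33]]
```

The button is centred at about (0.4875, 0.0003), right under the closed fingers. Going down to it.

Call:
{"op": "arm_command", "data": {
  "increments": [0,0,0,0.03,0,0,0,0,0.065,0,0,0,0,0.1,0,0,0,0,0.13,0,0,0,0,0.155,0,0,0,0,0.17,0,0,0,0,0.178,0,0,0,0,0.18,0]
}}

```text
clock: 14.75
ee_pos: [0.4857, -0.0003, 0.0801]
orientation: [-180.0, -0.2, 179.0]
contact_force: [-1.8, 0.4, 1.8]
gripper_width: -0.002
grip_force: 0.8
```

Call:
{"op": "arm_command", "data": {
  "increments": [0,0,0,0.001,0,0,0,0,0.003,0,0,0,0,0.005,0,0,0,0,0.007,0,0,0,0,0.008,0,0,0,0,0.008,0]
}}

```text
clock: 15.25
ee_pos: [0.4871, -0.0003, 0.0758]
orientation: [-180.0, 0.2, 179.0]
contact_force: [-5.9, -0.9, 18.0]
gripper_width: 0.003
grip_force: 9.3
```

Call:
{"op": "arm_command", "data": {
  "increments": [0,0,0,0.0005,0,0,0,0,0.001,0,0,0,0,0.001,0,0,0,0,0.001,0]
}}

```text
clock: 15.58
ee_pos: [0.4871, -0.0003, 0.0755]
orientation: [-180.0, 0.2, 179.0]
contact_force: [-7.8, 0.1, 29.4]
gripper_width: -0.002
grip_force: 14.6
```

```bash
python3 - <<'E'
from h import *
s=sense();print(s["ee_pos"],s["contact_force"],s["torque"],s["gripper_width"],s["orientation"])
E
```

```text
[ 4.87102029e-01 -2.58887750e-04  7.55380026e-02] [-7.76353815  0.11838449 29.37045752] [0.0481174  1.790419   0.01263332] -0.001810327110308451 [-179.9989881     0.22143969  179.03908623]
```

Call:
{"op": "arm_command", "data": {
  "increments": [0,0,0,-0.003,0,0,0,0,-0.006,0,0,0,0,-0.006,0,0,0,0,-0.006,0]
}}

```text
clock: 15.92
ee_pos: [0.4869, -0.0003, 0.0792]
orientation: [-180.0, 0.1, 179.0]
contact_force: [1.4, 0.8, 0.6]
gripper_width: 0.0
grip_force: 1.0
```

Call:
{"op": "arm_command", "data": {
  "increments": [0,0,0,-0.001,0,0,0,0,-0.001,0]
}}

```text
clock: 16.08
ee_pos: [0.4864, -0.0003, 0.0798]
orientation: [-180.0, 0.0, 179.0]
contact_force: [1.4, -0.3, 1.8]
gripper_width: -0.002
grip_force: 0.9
```

Call:
{"op": "arm_command", "data": {
  "increments": [0,0,0,-0.001,0,0,0,0,-0.001,0]
}}

```text
clock: 16.25
ee_pos: [0.486, -0.0002, 0.0807]
orientation: [-180.0, -0.0, 179.0]
contact_force: [1.0, -0.1, 0.5]
gripper_width: 0.004
grip_force: 0.6
```

Call:
{"op": "arm_command", "data": {
  "increments": [0,0,0,-0.001,0,0,0,0,-0.001,0]
}}

```text
clock: 16.42
ee_pos: [0.4856, -0.0003, 0.0815]
orientation: [-180.0, -0.1, 179.0]
contact_force: [-0.3, 0.1, 0.1]
gripper_width: -0.0
grip_force: 0.0
```

Call:
{"op": "arm_command", "data": {
  "increments": [0,0,0,-0.002,0,0,0,0,-0.002,0,0,0,0,-0.002,0]
}}

```text
clock: 16.67
ee_pos: [0.4859, -0.0003, 0.0837]
orientation: [-180.0, -0.0, 179.0]
contact_force: [0.6, 0.1, -1.0]
gripper_width: -0.002
grip_force: 0.0
```

The soft spring force from z ≈ 0.081 down to a hard stop at 0.0755 matches the 5 mm travel, so the button went fully down and came back up. Now I'll retreat and check the sleeve.

Call:
{"op": "arm_command", "data": {
  "increments": [0,0,0,-0.02,0,0,0,0,-0.05,0,0,0,0,-0.09,0,0,0.03,0,-0.12,0,0,0.05,0,-0.14,0,0,0.06,0,-0.14,0,0,0.06,0,-0.14,0,0,0.06,0,-0.14,0]
}}

```text
clock: 17.33
ee_pos: [0.4261, 0.0008, 0.2233]
orientation: [-180.0, 0.0, 179.0]
contact_force: [0.1, 0.6, -0.2]
gripper_width: 0.004
grip_force: 0.0
```

```bash
python3 - <<'E'
from h import *
d=get_image("top");P=cam(d);g=cv2.cvtColor(d["image"],cv2.COLOR_RGB2GRAY)
X=np.array([.6025,-.002])
print("pred foot",proj(P,(*X,.072)),"rim",proj(P,(*X,.182)))
o=cv2.cvtColor(cv2.imread("pics/top0.png"),cv2.COLOR_BGR2GRAY)
m=(cv2.absdiff(g,o)>30).astype(np.uint8);n,l,st,c=cv2.connectedComponentsWithStats(m)
for i in range(1,n):
    if st[i,4]>25 and st[i,1]<220: print(st[i],c[i])
np.set_printoptions(linewidth=150);print(g[106:156:2,290:340:2])
E
```

```text
pred foot [313.10236086 132.0706542 ] rim [313.6310803  116.15468231]
[   0   32  260  145 8283] [129.83411807  96.84353495]
[242  33  23  21 131] [254.44274809  41.02290076]
[337  34  37  42 437] [355.4576659   49.27459954]
[394  35  11  18  58] [398.27586207  43.0862069 ]
[  166    35   474   365 62076] [400.79494491 232.75742638]
[453  36   9  11  28] [456.78571429  40.35714286]
[282  40   9  30 126] [285.14285714  55.3015873 ]
[ 1 44 19 17 61] [ 9.40983607 51.59016393]
[116  54   9   9  36] [120.5         58.27777778]
[618  61  22  14  74] [628.40540541  68.62162162]
[250  71   9  19  62] [254.4516129   79.30645161]
[223  85  15   8  32] [229.8125  88.1875]
[626 105  14  13  59] [632.86440678 110.77966102]
[634 124   6  13  30] [637.1        131.03333333]
[253 144   7  12  29] [256.72413793 149.31034483]
[308 155  10   9  35] [311.91428571 158.82857143]
[317 154  13  10  27] [322.7037037  158.03703704]
[235 171  20  21  80] [242.7875 179.75  ]
[496 175  17   5  35] [504.77142857 176.45714286]
[ 53 177  52  21 417] [ 78.70743405 187.1822542 ]
[ 101  178  145   98 2132] [186.496716
[... 1505 characters left out ...]
55 62 57 55 61 50 53 59 54 55 56 56 55 49 54 49 52 52 46 47 45 45 50 50 40]
 [61 56 55 62 55 53 54 55 56 51 50 51 49 51 49 50 44 54 52 53 50 44 46 49 41]
 [63 55 65 60 56 50 56 57 58 58 51 53 52 50 53 53 51 50 50 52 52 42 50 43 45]
 [58 59 54 59 58 54 54 57 54 53 52 51 50 49 54 48 53 48 47 53 48 45 44 45 40]
 [60 55 54 60 53 54 54 55 58 50 51 53 52 52 48 48 51 52 42 50 51 46 43 51 41]
 [51 62 60 56 59 59 58 48 56 51 53 53 52 55 47 47 51 49 55 49 50 47 48 45 51]
 [59 53 59 62 59 56 55 59 57 57 56 56 50 52 55 52 47 50 50 48 48 47 49 49 50]
 [61 56 54 52 59 59 60 58 50 53 52 57 58 47 53 55 53 50 55 45 54 45 48 47 49]
 [60 58 57 59 58 56 59 54 57 53 57 54 52 51 54 54 48 47 53 47 51 47 42 43 45]]
```

The arm blocks the overhead view, so I'll move it aside and check again.

Call:
{"op": "arm_command", "data": {
  "increments": [0,0.1,0.3,-0.03,0,0,0.1,0.3,-0.03,0,0,0.1,0.3,-0.03,0,0,0.1,0.3,-0.03,0,0,0.1,0.3,-0.03,0,0,0.1,0.3,-0.03,0,0,0.1,0.3,-0.03,0,0,0.1,0.3,-0.03,0]
}}

```text
clock: 18.05
ee_pos: [0.3303, 0.306, 0.2525]
orientation: [-180.0, -0.1, 179.1]
contact_force: [-0.1, -0.8, 0.2]
gripper_width: -0.0
grip_force: 0.0
```

```bash
python3 - <<'E'
from h import *
np.set_printoptions(linewidth=170)
d=get_image("top");P=cam(d);g=cv2.cvtColor(d["image"],cv2.COLOR_RGB2GRAY);cv2.imwrite("pics/t13.png",g)
X=np.array([.6025,-.002]);print("pred foot",proj(P,(*X,.072)),"rim",proj(P,(*X,.182)))
print(g[104:152:2,288:340:2])
s=get_image("side");gs=cv2.cvtColor(s["image"],cv2.COLOR_RGB2GRAY);Q=cam(s);cv2.imwrite("pics/s13.png",gs)
print("side foot",proj(Q,(*X,.072)),"rim",proj(Q,(*X,.182)))
print(gs[158:212:2,356:396:2])
E
```

```text
pred foot [313.10236086 132.0706542 ] rim [313.6310803  116.15468231]
[[ 28  29  27  21  22  24  29  23  22  28  26  23  25  16  19  12  27  21  25  24  23  23  26   8  19  23]
 [ 26  30  21  21  27  28  27  21  25  18  24  24  26  20  20  20  27  20  21  25  23  24  22  17  28  21]
 [ 26  20  23  33  34  24  25  18  22  26  28  19  22  28  20  24  23  26  23  21  26  19  21  23  18  26]
 [ 31  23  30  21  31  21  29  29  27  26  17  47  85  91  61  28  18  27  21  26  24  25  24  22  22  20]
 [ 24  23  33  27  28  18  22  22  54  91 116 109  79  70 103 125  90  53  25  25  22  19  23  23  23  29]
 [ 16  32  27  30  28  22  39  98 127 135 104  58  60  59  56 100 132 128 103  54  24  26  26  31  25  18]
 [ 32  27  29  27  22  63 130 135 126 126  73  56  67  69  56  67 131 122 125 131  84  21  26  28  17  20]
 [ 28  28  27  28  67 131 125 131 126 128  87  74  73  72  66  68 124 120 126 127 130  81  20  20  26  24]
 [ 21  22  31  49 135 130 132 131  88  95 114  73  72  70  74  89 104  72 115 130 130 133  53  19  21  28]
 [ 28  24  24 116 130 131 129  68 116 113 100 116  92  88 112 106  
[... 3150 characters left out ...]
58 156 156 135 136 152 147  79  19]
 [165 133 161 165 144  82 102  96  91 102 100 152 158 156 144 132 151 154  98  19]
 [165 141 142 164 154  88  78  78  79  76  96 154 154 156 134 136 151 152  97  25]
 [166 156 129 153 163 115  80  80  78  76  85 137 154 147 118 144 150 144  66  20]
 [161 162 155 132 147 127 111  85 111 105  84 138 146 125 139 153 151 127  41  13]
 [129 158 162 156 142 125  84  77  92 110  98 113 124 145 151 154 141  80  19  18]
 [ 77 127 155 159 161 144  92  79  88  97  92 111 148 154 151 139  94  30  24  21]
 [ 35  67 110 138 156 158 131 109 130 115 101  93 144 145 122  80  35  13  14  24]
 [ 12  25  52  74  98 121  99  80 114 104 101  86 102  87  58  30   6  19  22  25]]
```

The rim is where an upright sleeve at the ring's centre should show it (top view about (314,116), predicted (313.6,116.2)). Handing in.

```bash
python3 -c "
from plant import *
print(close_job())"
```

```text
the job is handed in; nothing more can be done
None
```

The sleeve stands upright inside the turntable's ring line, the start button was pressed fully down and released, and the job is handed in at about 18 s; I levelled the sleeve by pushing its foot against the left lamp column (about 7 N), because the tool cannot tilt.

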